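Set the dimmer and hold the lamp collar home

TASK

On the lamp tester, first slide the dimmer grip along its track until it is level with the steel index pointer beside the track. Then take the knurled collar on top of the upright inspection light, press and turn it until its hidden keyway (it lies less than a quarter turn clockwise, seen from above) drops over the pin, push it fully home against its spring, and finish still holding it home with the gripper. Leave the dimmer at the pointer and the loose things on the counter where they are.

Things in the scene. Friction and masses are not known exactly. Their poses are not given: they have to be found in the camera images.
- light: inspection light: black bakelite handle upright in a square steel foot 90 x 90 x 18 mm, all fixed. Origin: centre of the foot's underside, on the vertical axis of handle and collar. Handle at most 56 mm across, narrowing to 40 mm above 92 mm height and ending at 105 mm; above it a steel neck 32 mm across. Its yaw does not tell where the keyway is.
- collar: knurled steel collar on the light, 45 mm across, 28 mm high, with a glass dome 33 mm across, 22 mm high on it. Origin: centre of its underside, 125 mm above the counter when up. Turns easily about its vertical axis. To meet the hidden pin it must be turned clockwise (from above) from its start by an unknown 20 to 72 degrees; its yaw as read has no known relation to the keyway.
- collar_mid (a point): fixed point on the collar's axis, 139 mm above the counter: mid-height of the collar while it is up, a good height to grip it. Does not move with the collar.
- collar_press (a joint): how far the collar is pushed down, in m: 0 up, 0.014 fully home. A spring lifts it (net 2 N when up, 6 N when home) and returns it when let go. At 0.004 an inner ledge stops on the fixed pin, unless the keyway is over the pin (within 7 degrees either way): then it goes down to 0.014 and, once below 0.004, cannot be turned away.
- tester: the lamp tester: grey case 100 x 190 x 30 mm (x, y, z of its own frame), fixed; origin: centre of its underside. The dimmer track runs along its y axis, 12 mm to the -x side of its middle
- dimmer_top (a point): centre of the top of the dimmer grip, a black block 28 mm (along the tester's x) x 20 mm (along its y), 34 mm high, top 66 mm above the counter. Slides along the tester's y axis with 1.5 N of friction and stays where it is left
- dimmer (a joint): position of the dimmer grip on its track, in m: 0 at the tester's -y end, 0.12 at its +y end
- index: the dark steel index pointer fixed on the tester's case, beside the track on the +x side: block 20 x 18 x 12 mm with a pointed nose towards the track, its tip 10 mm clear of the grip's side. Origin: centre of the block's underside, 30 mm above the counter; axes as the tester's. The grip is level with it when dimmer_top has the same y as the index in the tester's frame
- gauge: brushed steel feeler gauge block, lying, 100 x 22 x 14 mm; loose, leave alone; origin: centre of its underside
- race: nickel-plated bearing race, a lying ring 62 mm across, 17 mm high; loose, leave alone; origin: centre of its underside
- spacer: amber plastic spacer ring, 38 mm across, 14 mm high; loose, leave alone; origin: centre of its underside
- socket: steel wrench socket standing up, 27 mm across, 38 mm high; loose, leave alone; origin: centre of its underside
- tin: small can, 66 mm across, 55 mm high; loose, leave alone; origin: centre of its underside
- driver: screwdriver lying, 190 mm long; loose, leave alone; origin: at its middle, on the counter
- wrench: open wrench lying, 170 mm long; loose, leave alone; origin: at its middle, on the counter
There are look-alikes about, which are no part of the job. Leave any orange look-alike of the tester alone.

How it is judged:
By the outcome, as a careful person would: the job done as asked, in the order asked, and still so for the second after the job is handed in, while the arm keeps its last pose, push and grip.
It also fails if it takes over 58 s, if anything falls off the work surface, if the arm or the gripper's body presses on something with over 40 N, if the wrist force passes 120 N, or if a joint passes its speed limit or range.

ROBOT

A 6-joint arm with a two-finger parallel gripper is mounted at the origin on the work surface. World frame = base frame: x ahead of the robot, y to its left, z up, the work surface at z = 0. Lengths are in m, angles in degrees, forces in N, time in s.
With the tool pointing down it reaches from about 0.3 to 0.75 m from the base axis. Payload 8.5 kg.
Tool frame: the origin (TCP) lies between the finger pads; the fingertips stand 17 mm ahead of it and the grasp point (between the pads) lies 2 mm behind it (env.tip_reach is the distance from the TCP to the fingertips, in m); z points along the fingers, y is the line along which they close (so a half turn about z gives the same grasp; the last joint's range is limited). The gripper opens to 85 mm and grips with 20 to 120 N. Pads are 22 mm wide; open, the fingers measure 114 mm over their backs; the gripper's body (76 mm by 85 mm) begins 54 mm behind the grasp point. The pads swing forward as they close: fully open they stand 13 mm farther back than shut.
Start: joints at [61.862, 21.807, 74.336, -0, 83.858, -12.336], TCP at [0.15, 0.529, 0.248] pointing down, gripper open.
Joint ranges: [-178.18, 178.18], [-50.72, 133.34], [12.68, 142.11], [-81.47, 261.47], [9.98, 163.14], [-165.26, 165.26]. Speed limits (degrees/s): [136.94, 136.94, 180, 180, 180, 180].

INTERFACE

Orientations are given as a 3x3 rotation matrix whose columns are the frame's x, y, z axes.
In Python, from rig import env, viewer gives the robot as it stands.
- The arm moves only by the tool move_arm, never from a script. Its argument "motion" is a list of rows, each a list of 2 entries, a list of its own where there are three numbers: the shift along the tool's x, y, z normalised to -1 to 1, where 1 is 50 mm, then the turn, a rotation vector about the tool's x, y, z normalised to -1 to 1, where 1 is 8 degrees. A call has 1 to 20 rows; each row shifts and turns the commanded pose from where the row before left it, along the tool's axes as they then stand; what a row does not reach is not made up. A row lasts 1/10 s, in which the tool goes at most 50 mm and 8.59 degrees, less where a joint would pass 70% of its speed; a pose out of reach is approached as far as the arm can. A call with a number of a shift or a turn outside -1 to 1 is refused whole. A call with a gripper value outside its range is refused whole. "claw" is the closure, from 0 (fully open) to 1 (shut), set as the call begins (left out, the last holds). The fingers move at their own pace and stop on an object; "force" is the grip in N (left out, the last holds). Time passes only in rows, so rows that do not move let the fingers close. It gives the time, the measured TCP pose, the force, the opening and the grip force at its end, in the units of the state.
- env.observe(): the state, without advancing time (a new reading comes with each control period).
- viewer.get_image(name): name is "side" or "top"; returns a dict with "frame" (480x640x3 uint8, red, green, blue), "depth" (480x640 float32, m along the optical axis (not along the pixel's ray), 0 where there is no reading), "fx", "fy", "cx", "cy" (pixels), "eye" and "attitude" of the camera in the world. Camera axes: x right, y up, looking along -z (the intrinsics and any distortion apply to the point x, -y, -z); pixel columns grow to the right and rows downward; lengths in m; the calibration is good to about 2 mm. A picture is of the moment at which its call begins.
- env.close_job(): hands the job in; it is judged then, once.
The state is a dict: "time_s": time; "q": joint angles; "qvel": joint speeds; "joint_efforts": joint torques, N m; "position": TCP position; "tool_rot": TCP orientation; "ft_force": force on the tool from outside, world axes, zero at the start; "wrist_torque": the same for the moment, N m; "grip_width": finger opening in m; "gripper_force": force on a finger pad.
Only numpy, scipy, OpenCV 4.12 (cv2) and the standard library are available. Lean on these libraries where they do the work, as an engineer would, in place of code of your own. Each camera call takes 0.05 s, during which the arm holds its last target. There are 200 camera calls.

## Working session

There is one attempt and no reset: what is moved stays moved. The work goes in short steps, Python scripts to look and compute and a tool call to move; the robot and the scene stay as the last step left them, time stands still between calls to the robot, and variables do not carry over. Pictures are saved under pics/ and viewed, at most 10 in all, crops included, and the job is handed in when it is done.

Besides the shell and the picture viewer there is one more tool, called after "Call:" as name(argument=value, ...), one argument or row to a line, values as JSON. move_arm: Moves the arm, as the interface text tells. Scaled input: -1 to 1 covers 50 mm each way for a shift and 8 degrees each way for a turn. Its arguments: {"type":"object","properties":{"motion":{"type":"array","items":{"type":"array"}},"claw":{"type":"number"},"force":{"type":"number"}},"required":["motion"]}

```bash
mkdir -p pics; cat > h.py <<'E'
import numpy as np, cv2
from rig import env, viewer
def snap(n):
    d=viewer.get_image(n); np.savez('pics/last_%s.npz'%n,**d); return d
def load(n): return np.load('pics/last_%s.npz'%n)
def save(d,name,box=None,k=1):
    f=d['frame'][...,::-1]
    if box: x0,y0,x1,y1=box; f=f[y0:y1,x0:x1]
    cv2.imwrite('pics/'+name,cv2.resize(np.ascontiguousarray(f),None,fx=k,fy=k,interpolation=cv2.INTER_CUBIC))
def pt(d,u,v,z=None):
    """world point at pixel: by depth, or on plane of height z"""
    r=np.array([(u-d['cx'])/d['fx'],-(v-d['cy'])/d['fy'],-1.0]); R=np.array(d['attitude']); e=np.array(d['eye'])
    w=R@r
    s=d['depth'][int(round(v)),int(round(u))] if z is None else (z-e[2])/w[2]
    return e+s*w
def proj(d,p):
    c=np.array(d['attitude']).T@(np.array(p)-d['eye']); return d['cx']+d['fx']*c[0]/-c[2], d['cy']-d['fy']*c[1]/-c[2]
E
python3 - <<'E'
from h import *
for n in('top','side'):
    d=snap(n); save(d,n+'0.png'); print(n,d['eye'],d['attitude'],d['fx'],[k for k in d])
s=env.observe(); print(s['position'],s['tool_rot'],s['grip_width'],s['time_s'])
E
```

```text
top [ 0.3230187  -0.03537411  1.30838868] [[-0.05496542  0.97263291 -0.22575215]
 [-0.99848465 -0.05415012  0.00980694]
 [-0.00268596  0.2259491   0.97413541]] 509.7582168672007 ['frame', 'depth', 'fx', 'fy', 'cx', 'cy', 'eye', 'attitude']
side [0.52318329 0.95249014 0.86972047] [[-0.99567815  0.07075898 -0.06015142]
 [-0.09071968 -0.60243898  0.79299257]
 [ 0.01987378  0.79502229  0.60625456]] 617.949674458631 ['frame', 'depth', 'fx', 'fy', 'cx', 'cy', 'eye', 'attitude']
[0.14967094 0.52901685 0.24777698] [[-9.62203189e-01  2.72331901e-01 -5.98359454e-04]
 [ 2.72332424e-01  9.62202571e-01 -1.12385422e-03]
 [ 2.69681649e-04 -1.24432880e-03 -9.99999189e-01]] 0.08558288277016544 0.1
```

View pics/top0.png

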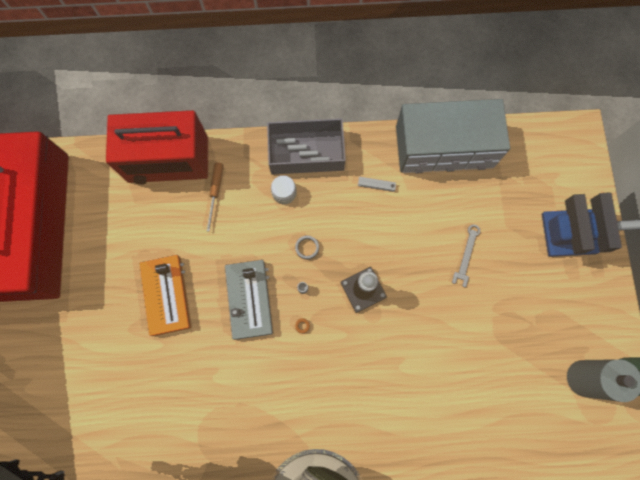

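View pics/side0.png

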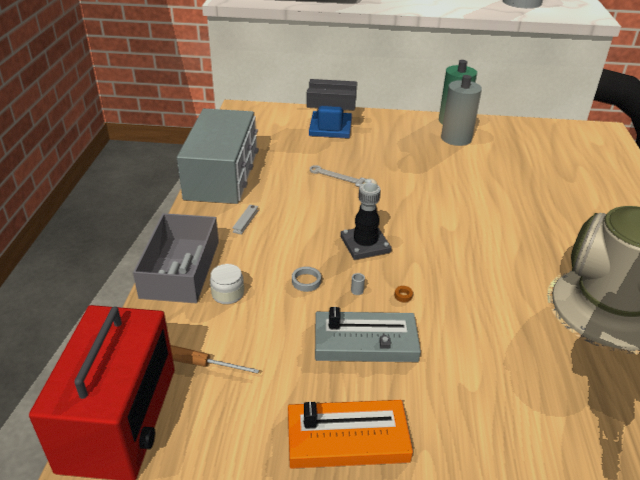

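The top view shows the grey tester at (248,300) with its grip at (247,268) and pointer at (237,312). The light is at (365,287).
Possible mix-ups:
- The orange tester at (165,295) with its grip at (160,268), against the grey one. I choose grey.
- The bottles at (605,380) and the socket at (303,288), against the light. I choose the upright black handle on the square foot.

Next, a close crop to check.

```bash
python3 - <<'E'
from h import *
a=load('top'); b=load('side')
f=cv2.resize(a['frame'][245:350,215:400,::-1],None,fx=4.3,fy=4.3,interpolation=cv2.INTER_CUBIC); cv2.imwrite('pics/topc.png',f)
f=cv2.resize(b['frame'][170:370,300:430,::-1],None,fx=3,fy=3,interpolation=cv2.INTER_CUBIC); cv2.imwrite('pics/sidec.png',f)
E
```

```text
(no output)
```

View pics/topc.png

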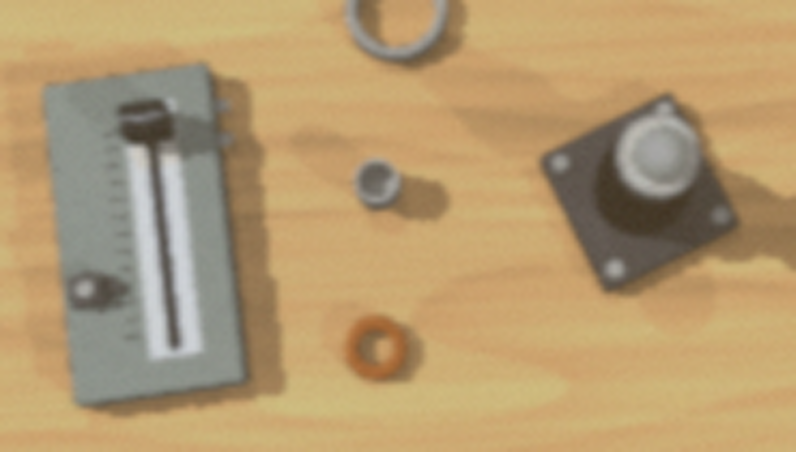

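View pics/sidec.png

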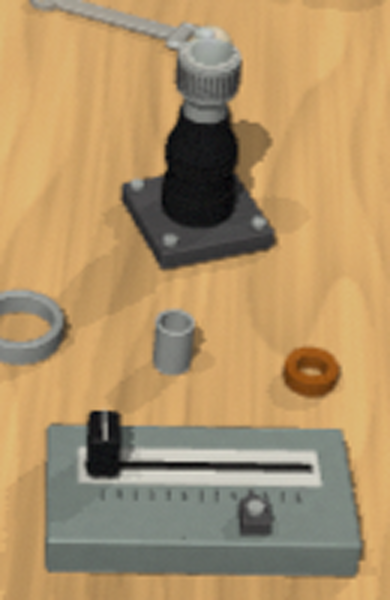

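The crop confirms the choice. The grey tester's case corners are at (45,88), (207,65), (245,380) and (78,403). The black grip top is near (146,108), and the pointer has a rivet at (88,290) with its nose tip near (130,290). The light's foot corners are at (668,95), (738,225), (610,290) and (543,160).

```bash
python3 - <<'E'
from h import *
np.set_printoptions(precision=4,suppress=True)
a=load('top'); b=load('side')
T=lambda u,v,z:pt(a,u/4.3+215-.4,v/4.3+245-.4,z)
S=lambda u,v,z:pt(b,u/3+300-.33,v/3+170-.33,z)
def rect(P):
    P=np.array(P); c=P.mean(0); l=[np.linalg.norm(P[i]-P[(i+1)%4]) for i in range(4)]; e=(P[2]+P[3]-P[0]-P[1])[:2]; print(c,np.array(l),'dir 01->23',np.degrees(np.arctan2(e[1],e[0])))
    return c
print('tester');rect([T(45,88,.03),T(207,65,.03),T(245,380,.03),T(78,403,.03)])
rect([S(48,425,.03),S(47,548,.03),S(360,552,.03),S(343,428,.03)])
print('foot');rect([T(668,95,.018),T(738,225,.018),T(610,290,.018),T(543,160,.018)])
rect([S(123,185,.018),S(193,170,.018),S(275,238,.018),S(165,257,.018)])
print('grip top',T(146,104,.066),S(104,420,.066)); print('rivet',T(88,289,.046),S(256,505,.046),'tip',T(130,290,.036))
for d,box,n in((a,(340,250,400,320),'t'),(b,(350,165,395,260),'s')):
    P=[]
    for v in range(box[1],box[3]):
        for u in range(box[0],box[2]):
            if d['depth'][v,u]>0:P.append(pt(d,u,v))
    P=np.array(P)
    k=P[(P[:,2]>.128)&(P[:,2]<.16)]; m=P[(P[:,2]>.165)]
    print(n,'collar',len(k),k.min(0),k.max(0),'dome',len(m),m.mean(0) if len(m) else 0,P[:,2].max())
    box2=(230,260,260,285) if n=='t' else (325,300,345,335)
    P=np.array([pt(d,u,v) for v in range(box2[1],box2[3]) for u in range(box2[0],box2[2])]);k=P[P[:,2]>.06]
    print('grip',len(k),k.mean(0),k.min(0),k.max(0))
    box2=(225,303,248,322) if n=='t' else (375,330,395,350)
    P=np.array([pt(d,u,v) for v in range(box2[1],box2[3]) for u in range(box2[0],box2[2])]);k=P[P[:,2]>.037]
    print('index',len(k),k.mean(0),k.min(0),k.max(0))
E
```

```text
tester
[0.4908 0.1454 0.03  ] [0.0968 0.1868 0.0966 0.186 ] dir 01->23 -174.8796175755146
[0.4903 0.1515 0.03  ] [0.1027 0.1862 0.1037 0.1886] dir 01->23 -174.60538653472818
foot
[ 0.4995 -0.1469  0.018 ] [0.0875 0.0851 0.0861 0.0847] dir 01->23 113.95770641573908
[ 0.506  -0.1368  0.018 ] [0.0579 0.0983 0.085  0.0891] dir 01->23 121.80332708633138
grip top [0.5595 0.1373 0.066 ] [0.5516 0.1373 0.066 ]
rivet [0.4573 0.1757 0.046 ] [0.4568 0.1785 0.046 ] tip [0.4565 0.1531 0.036 ]
t collar 188 [ 0.4777 -0.1707  0.1295] [ 0.5229 -0.1246  0.1598] dome 114 [ 0.4993 -0.1474  0.1711] 0.17746971587544058
grip 90 [0.5438 0.1327 0.1067] [ 0.323  -0.0354  0.0601] [0.5619 0.152  1.3084]
index 65 [0.4533 0.1694 0.0815] [ 0.323  -0.0354  0.0373] [0.4667 0.1869 1.3084]
s collar 316 [ 0.4766 -0.16    0.1282] [ 0.522  -0.1204  0.16  ] dome 76 [ 0.4996 -0.141   0.1695] 0.17564039436587742
grip 131 [0.5503 0.1431 0.0642] [0.5401 0.1265 0.0601] [0.5601 0.1572 0.07  ]
index 102 [0.4575 0.1875 0.0495] [0.447  0.1606 0.037 ] [0.5232 0.9525 0.8697]
```

Call:
move_arm(
  motion=[
    [[-0.8,-0.43,0],[0,0,0]],
    [[-0.8,-0.43,0],[0,0,0]],
    [[-0.8,-0.43,0],[0,0,0]],
    [[-0.8,-0.43,0],[0,0,0]],
    [[-0.8,-0.43,0],[0,0,0]],
    [[-0.8,-0.43,0],[0,0,0]],
    [[-0.8,-0.43,0],[0,0,0]],
    [[-0.8,-0.43,0],[0,0,0]],
    [[-0.8,-0.43,0],[0,0,0]],
    [[-0.8,-0.43,0],[0,0,0]],
    [[-0.8,-0.43,0],[0,0,0]],
    [[-0.8,-0.43,0],[0,0,0]],
  ],
  claw=0,
  force=30,
)

```text
time_s: 1.3
position: [0.5424, 0.1486, 0.248]
tool_rot: [[-0.962, 0.273, -0.001], [0.273, 0.962, 0.0], [0.001, -0.0, -1.0]]
ft_force: [0.3, 0.1, -0.6]
grip_width: 0.0857
gripper_force: 0.0
```

Call:
move_arm(
  motion=[
    [[0,0,0],[0,0,0.96]],
    [[0,0,0],[0,0,0.96]],
    [[0,0,0],[0,0,0.96]],
    [[0,0,0],[0,0,0.96]],
    [[0,0,0],[0,0,0.96]],
    [[0,0,0],[0,0,0.96]],
    [[0,0,0],[0,0,0.96]],
    [[0,0,0],[0,0,0.96]],
    [[0,0,0],[0,0,0.96]],
    [[0,0,0],[0,0,0]],
    [[0,0,0],[0,0,0]],
  ],
)

```text
time_s: 2.4
position: [0.5413, 0.1502, 0.2481]
tool_rot: [[-0.092, 0.996, -0.001], [0.996, 0.092, -0.0], [0.0, -0.001, -1.0]]
ft_force: [-0.4, -0.0, -0.3]
grip_width: 0.0853
gripper_force: 0.0
```

Call:
move_arm(
  motion=[
    [[-0.3,0.28,0],[0,0,0]],
    [[0,0,0.8],[0,0,0]],
    [[0,0,0.8],[0,0,0]],
    [[0,0,0.8],[0,0,0]],
    [[0,0,0.6],[0,0,0]],
    [[0,0,0.5],[0,0,0]],
    [[0,0,0.2],[0,0,0]],
    [[0,0,0.16],[0,0,0]],
    [[0,0,0],[0,0,0]],
  ],
)

```text
time_s: 3.3
position: [0.5567, 0.1366, 0.0553]
tool_rot: [[-0.089, 0.996, -0.0], [0.996, 0.089, 0.0], [0.0, -0.0, -1.0]]
ft_force: [-0.4, -0.2, -0.3]
grip_width: 0.0855
gripper_force: 0.0
```

```bash
python3 - <<'E'
from h import *
a=snap('side')
f=cv2.resize(a['frame'][200:380,290:440,::-1],None,fx=3.3,fy=3.3,interpolation=cv2.INTER_CUBIC); cv2.imwrite('pics/side1.png',f)
E
```

```text
(no output)
```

View pics/side1.png

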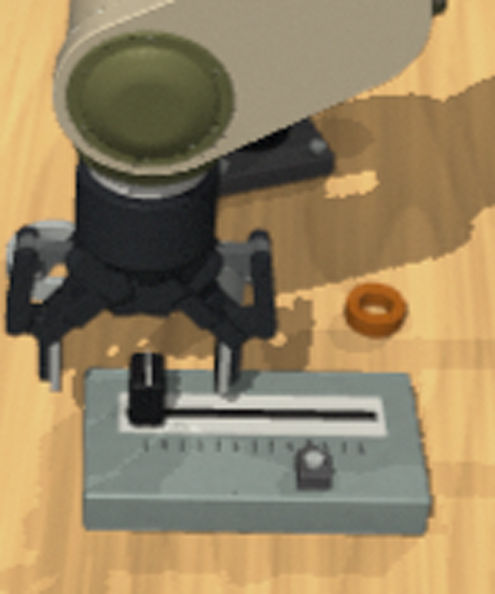

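The fingers straddle the grip: left finger at (52,385), right finger at (228,388), grip at (148,385). Closing now.

Call:
move_arm(
  motion=[
    [[0,0,0],[0,0,0]],
    [[0,0,0],[0,0,0]],
    [[0,0,0],[0,0,0]],
    [[0,0,0],[0,0,0]],
    [[0,0,0],[0,0,0]],
    [[0,0,0],[0,0,0]],
    [[0,0,0],[0,0,0]],
    [[0,0,0],[0,0,0]],
    [[0,0,0],[0,0,0]],
    [[0,0,0],[0,0,0]],
  ],
  claw=1,
  force=30,
)

```text
time_s: 4.35
position: [0.5523, 0.1363, 0.0554]
tool_rot: [[-0.089, 0.996, -0.011], [0.996, 0.089, -0.001], [-0.0, -0.011, -1.0]]
ft_force: [-19.4, -3.4, 15.1]
grip_width: 0.0195
gripper_force: 32.9
```

The dimmer sits at the track end, and the arm yielded 4.4 mm against it. That puts the pointer about 91 mm along the track.

Call:
move_arm(
  motion=[
    [[0,-0.1,0],[0,0,0]],
    [[0,-0.2,0],[0,0,0]],
    [[0,-0.25,0],[0,0,0]],
    [[0,-0.25,0],[0,0,0]],
    [[0,-0.25,0],[0,0,0]],
    [[0,-0.25,0],[0,0,0]],
    [[0,-0.25,0],[0,0,0]],
    [[0,-0.2,0],[0,0,0]],
    [[0,-0.16,0],[0,0,0]],
    [[0,0,0],[0,0,0]],
    [[0,0,0],[0,0,0]],
    [[0,0,0],[0,0,0]],
  ],
)

```text
time_s: 5.55
position: [0.4617, 0.1282, 0.0555]
tool_rot: [[-0.088, 0.996, 0.0], [0.996, 0.088, 0.0], [0.0, 0.0, -1.0]]
ft_force: [-0.8, 3.6, 5.9]
grip_width: 0.0198
gripper_force: 32.1
```

```bash
python3 - <<'E'
from h import *
a=snap('side')
f=cv2.resize(a['frame'][290:370,300:430,::-1],None,fx=6,fy=6,interpolation=cv2.INTER_CUBIC); cv2.imwrite('pics/side2.png',f)
E
```

```text
(no output)
```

View pics/side2.png

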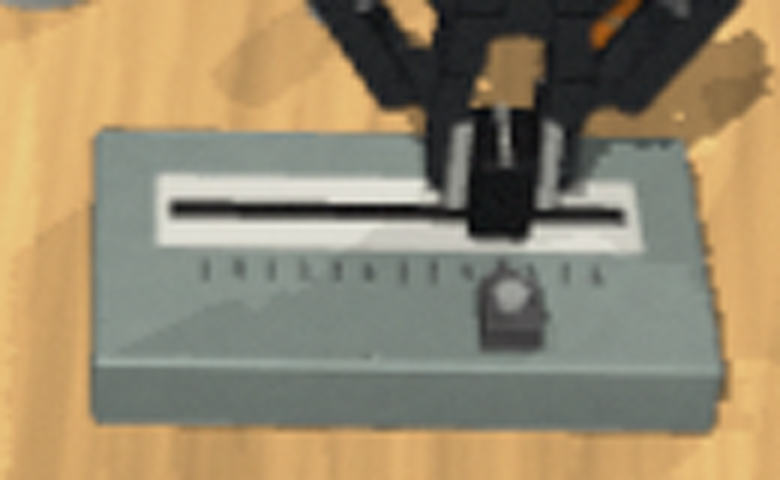

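The held grip's front face runs from (470,238) to (530,238). The pointer block's front edge runs from (480,350) to (545,350), with its nose near (507,272), so they are almost level. Next I work out the remainder in the tester frame.

```bash
python3 - <<'E'
from h import *
a=load('side')
S=lambda u,v,z:pt(a,u/6+300-.42,v/6+290-.42,z)
P=[S(97,130,.03),S(97,362,.03),S(722,372,.03),S(688,140,.03)]
e=(P[2]+P[3]-P[0]-P[1]); print('yaw y-dir',np.degrees(np.arctan2(e[1],e[0])),[np.linalg.norm(P[i]-P[(i+1)%4]).round(4) for i in range(4)])
for ang in (-174.9,-174.6):
    t=np.radians(ang); y=np.array([np.cos(t),np.sin(t),0]); x=np.array([y[1],-y[0],0]); c=sum(P)/4
    F=lambda u,v,z:(np.array([x@(S(u,v,z)-c),y@(S(u,v,z)-c)])*1e3).round(1)
    print('grip',F(470,238,.032),F(530,238,.032),F(503,135,.066)); print('idx base',F(480,350,.03),F(545,350,.03),'top',F(480,322,.042),F(545,323,.042),'tip',F(507,270,.036),'rivet',F(512,295,.045))
    p=env.observe()['position']; print('tcp',x@(p-c),y@(p-c))
# edges at sub-pixel: gradient along rows, in tester strips
g=a['frame'].mean(2)
for v in (346,347): print(v,g[v,376:396].round().astype(int))
for v in (324,326,328): print(v,g[v,374:394].round().astype(int))
E
```

```text
yaw y-dir -174.99783044912826 [np.float64(0.0973), np.float64(0.1865), np.float64(0.0972), np.float64(0.1887)]
grip [-2.4 21.4] [-2.7 39.9] [-13.1  29.6]
idx base [41.5 21.2] [41.1 40.8] top [41.3 20.3] [41.3 39.7] tip [14.5 31.1] rivet [33.1 30.3]
tcp -0.018354500904213065 0.029888096250658237
grip [-2.2 21.4] [-2.5 40. ] [-12.9  29.7]
idx base [41.6 21. ] [41.3 40.5] top [41.4 20.1] [41.5 39.4] tip [14.7 31. ] rivet [33.2 30.1]
tcp -0.01819775631429763 0.029983790054908168
346 [129 129 127 111  65  66  65  64  64  62  63  62  62  63  90 131 134 139
 140 140]
347 [127 129 129 115  72  69  69  71  69  68  68  66  68  68  95 127 133 140
 141 140]
324 [ 85 120 108  64  21  16  20  24  25  22  22  21  23  23  21  84 131 121
  90  83]
326 [76 73 72 58 15 22 18 20 22 21 20 21 24 19 34 56 55 59 59 58]
328 [198 196 199 166  31  20  17  21  24  22  18  19  18  34 129 201 200 201
 200 200]
```

```bash
python3 - <<'E'
from h import *
a=load('side')
for ang in (-175,-174.7):
    t=np.radians(ang); y=np.array([np.cos(t),np.sin(t),0])
    print((y@(pt(a,384.66,346.5,.036)-pt(a,382.6,328,.036)))*1e3)
E
```

```text
0.09926472131369657
-0.13761655961194905
```

The dimmer is level with the pointer to within about 0.3 mm. Releasing, lifting, and moving over to the light.

Call:
move_arm(
  motion=[
    [[0,0,0],[0,0,0]],
    [[0,0,0],[0,0,0]],
    [[0,0,0],[0,0,0]],
    [[0,0,0],[0,0,0]],
    [[0,0,0],[0,0,0]],
    [[0,0,0],[0,0,0]],
    [[0,0,0],[0,0,0]],
    [[0,0,-0.4],[0,0,0]],
    [[0,0,-0.8],[0,0,0]],
    [[0,0,-0.9],[0,0,0]],
    [[0,0,-0.9],[0,0,0]],
    [[0,0,-0.9],[0,0,0]],
    [[0,0,-0.2],[0,0,0]],
    [[0,0,0],[0,0,0]],
  ],
  claw=0,
)

```text
time_s: 7.0
position: [0.4618, 0.1281, 0.2616]
tool_rot: [[-0.089, 0.996, 0.003], [0.996, 0.089, 0.0], [-0.0, 0.003, -1.0]]
ft_force: [0.1, 0.3, -0.7]
grip_width: 0.0855
gripper_force: 0.0
```

Call:
move_arm(
  motion=[
    [[-0.4,0,0],[0,0,0]],
    [[-0.8,0.05,0],[0,0,0]],
    [[-0.8,0.05,0],[0,0,0]],
    [[-0.8,0.05,0],[0,0,0]],
    [[-0.8,0.05,0],[0,0,0]],
    [[-0.8,0.05,0],[0,0,0]],
    [[-0.8,0.02,0],[0,0,0]],
    [[-0.3,0,0],[0,0,0]],
    [[0,0,0],[0,0,0]],
    [[0,0,0],[0,0,0]],
  ],
)

```text
time_s: 8.0
position: [0.4989, -0.1437, 0.2593]
tool_rot: [[-0.089, 0.996, -0.002], [0.996, 0.089, 0.001], [0.002, -0.002, -1.0]]
ft_force: [-0.3, -0.1, -0.3]
grip_width: 0.0853
gripper_force: 0.0
```

```bash
python3 - <<'E'
from h import *
a=snap('side');b=snap('top')
A=cv2.resize(a['frame'][100:360,290:440,::-1],None,fx=2.3,fy=2.3,interpolation=cv2.INTER_CUBIC)
B=cv2.resize(b['frame'][215:352,215:409,::-1],None,fx=2.3,fy=2.3,interpolation=cv2.INTER_CUBIC)
C=np.zeros((598,800,3),np.uint8); C[:A.shape[0],:A.shape[1]]=A; C[:B.shape[0],350:350+B.shape[1]]=B[:,:450]
cv2.imwrite('pics/both.png',C); print(env.observe()['position'])
E
```

```text
[ 0.49910224 -0.1431847   0.25998704]
```

View pics/both.png

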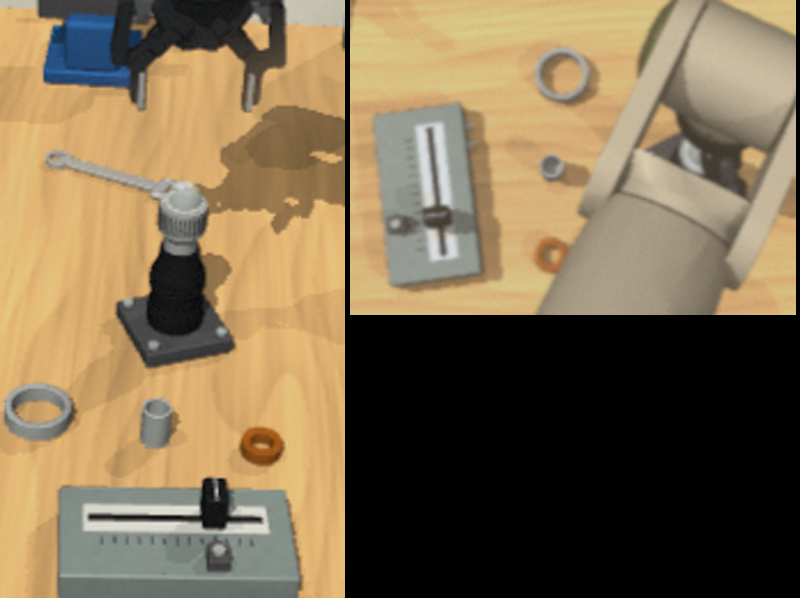

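Both views show the dimmer still level with the pointer. The fingers hang above the collar at side-crop (140,100) and (252,100). I compare the camera's reading of the fingers with the known TCP to settle the collar's y.

```bash
python3 - <<'E'
from h import *
np.set_printoptions(precision=4,suppress=True)
d=load('side')
def cloud(x0,y0,x1,y1):
    return np.array([pt(d,u,v) for v in range(y0,y1) for u in range(x0,x1) if d['depth'][v,u]>0])
for x0,x1 in((344,358),(392,408)):
    P=cloud(x0,130,x1,150); k=P[(P[:,2]>.24)&(P[:,2]<.29)]; print('finger',len(k),np.percentile(k,[2,50,98],axis=0))
P=cloud(350,165,395,215); k=P[(P[:,2]>.128)&(P[:,2]<.15)]
from scipy.optimize import least_squares
r=least_squares(lambda p:np.hypot(k[:,0]-p[0],k[:,1]-p[1])-.0225,[.5,-.145],loss='soft_l1',f_scale=.001); print('collar fit side',r.x,len(k),np.abs(r.fun).mean())
d=np.load('pics/last_top.npz')
E
```

```text
finger 100 [[ 0.5402 -0.1349  0.2589]
 [ 0.5464 -0.1299  0.2744]
 [ 0.5533 -0.1245  0.2893]]
finger 122 [[ 0.4422 -0.1564  0.2562]
 [ 0.4509 -0.1402  0.2744]
 [ 0.4567 -0.133   0.2892]]
collar fit side [ 0.4992 -0.1465] 199 0.0015212081216712727
```

The camera and TCP agree to about 2 mm. The collar axis is near (0.499, -0.146). Descending and gripping at mid-height.

Call:
move_arm(
  motion=[
    [[-0.05,0,0.5],[0,0,0]],
    [[0,0,0.6],[0,0,0]],
    [[0,0,0.6],[0,0,0]],
    [[0,0,0.5],[0,0,0]],
    [[0,0,0.26],[0,0,0]],
    [[0,0,0],[0,0,0]],
    [[0,0,0],[0,0,0]],
  ],
)

```text
time_s: 8.8
position: [0.4998, -0.1464, 0.1379]
tool_rot: [[-0.09, 0.996, 0.001], [0.996, 0.09, -0.0], [-0.0, 0.001, -1.0]]
ft_force: [-0.1, -0.4, 0.9]
grip_width: 0.0852
gripper_force: 0.0
```

Call:
move_arm(
  motion=[
    [[0,0,0],[0,0,0]],
    [[0,0,0],[0,0,0]],
    [[0,0,0],[0,0,0]],
    [[0,0,0],[0,0,0]],
    [[0,0,0],[0,0,0]],
    [[0,0,0],[0,0,0]],
    [[0,0,0],[0,0,0]],
    [[0,0,0],[0,0,0]],
    [[0,0,0],[0,0,0]],
    [[0,0,0],[0,0,0]],
  ],
  claw=1,
  force=60,
)

```text
time_s: 9.8
position: [0.5, -0.1471, 0.1375]
tool_rot: [[-0.088, 0.996, 0.001], [0.996, 0.088, -0.0], [-0.0, 0.001, -1.0]]
ft_force: [4.6, 1.9, 2.0]
grip_width: 0.0437
gripper_force: 60.7
```

Call:
move_arm(
  motion=[
    [[0,0,0.04],[0,0,0]],
    [[0,0,0.05],[0,0,0]],
    [[0,0,0.05],[0,0,0]],
    [[0,0,0],[0,0,0]],
    [[0,0,0],[0,0,0]],
    [[0,0,0],[0,0,0]],
  ],
)

```text
time_s: 10.4
position: [0.5, -0.1471, 0.1329]
tool_rot: [[-0.089, 0.996, 0.003], [0.996, 0.089, -0.002], [-0.002, 0.003, -1.0]]
ft_force: [-2.1, 6.7, 26.2]
grip_width: 0.0436
gripper_force: 63.6
```

Stopped on the ledge at 4.5 mm, as expected. Easing the push slightly and turning clockwise.

Call:
move_arm(
  motion=[
    [[0,0,-0.02],[0,0,0.3]],
    [[0,0,0],[0,0,0.4]],
    [[0,0,0],[0,0,0.4]],
    [[0,0,0],[0,0,0.4]],
    [[0,0,0],[0,0,0]],
    [[0,0,0],[0,0,0]],
  ],
)

```text
time_s: 11.0
position: [0.5, -0.1472, 0.1333]
tool_rot: [[0.121, 0.993, 0.003], [0.993, -0.121, -0.001], [-0.001, 0.003, -1.0]]
ft_force: [-1.5, 5.3, 19.9]
grip_width: 0.0435
gripper_force: 62.8
```

Call:
move_arm(
  motion=[
    [[0,0,0],[0,0,0.4]],
    [[0,0,0],[0,0,0.4]],
    [[0,0,0],[0,0,0]],
    [[0,0,0],[0,0,0]],
  ],
)

```text
time_s: 11.4
position: [0.5001, -0.1472, 0.1332]
tool_rot: [[0.231, 0.973, 0.003], [0.973, -0.231, -0.001], [-0.0, 0.003, -1.0]]
ft_force: [-0.3, 4.3, 18.8]
grip_width: 0.0435
gripper_force: 62.7
```

Call:
move_arm(
  motion=[
    [[0,0,0],[0,0,0.4]],
    [[0,0,0],[0,0,0.4]],
    [[0,0,0],[0,0,0]],
    [[0,0,0],[0,0,0]],
  ],
)

```text
time_s: 11.8
position: [0.5001, -0.1471, 0.1333]
tool_rot: [[0.338, 0.941, 0.003], [0.941, -0.338, -0.001], [-0.0, 0.003, -1.0]]
ft_force: [-1.1, 4.4, 18.8]
grip_width: 0.0432
gripper_force: 62.7
```

Call:
move_arm(
  motion=[
    [[0,0,0],[0,0,0.4]],
    [[0,0,0],[0,0,0.4]],
    [[0,0,0],[0,0,0]],
    [[0,0,0],[0,0,0]],
  ],
)

```text
time_s: 12.2
position: [0.5001, -0.1472, 0.1333]
tool_rot: [[0.441, 0.898, 0.003], [0.898, -0.441, -0.001], [0.0, 0.003, -1.0]]
ft_force: [0.3, 4.4, 19.2]
grip_width: 0.0437
gripper_force: 62.7
```

Call:
move_arm(
  motion=[
    [[0,0,0],[0,0,0.4]],
    [[0,0,0],[0,0,0.4]],
    [[0,0,0],[0,0,0]],
    [[0,0,0],[0,0,0]],
  ],
)

```text
time_s: 12.6
position: [0.5002, -0.1472, 0.1333]
tool_rot: [[0.538, 0.843, 0.003], [0.843, -0.538, -0.001], [0.001, 0.003, -1.0]]
ft_force: [0.2, 5.7, 19.6]
grip_width: 0.0435
gripper_force: 62.8
```

```bash
python3 -c "
from rig import env; s=env.observe(); print(s['wrist_torque'],s['ft_force'],s['position'])"
```

```text
[ 0.71781502  0.07605342 -0.11131661] [ 0.19328701  5.74450611 19.58013956] [ 0.50017719 -0.14716622  0.13330227]
```

Call:
move_arm(
  motion=[
    [[0,0,0],[0,0,0.4]],
    [[0,0,0],[0,0,0.4]],
    [[0,0,0],[0,0,0]],
    [[0,0,0],[0,0,0]],
  ],
)

```text
time_s: 13.0
position: [0.5002, -0.1472, 0.133]
tool_rot: [[0.629, 0.778, 0.003], [0.778, -0.629, -0.001], [0.001, 0.003, -1.0]]
ft_force: [0.2, 4.1, 16.0]
grip_width: 0.0436
gripper_force: 62.4
```

Call:
move_arm(
  motion=[
    [[0,0,0],[0,0,0.4]],
    [[0,0,0],[0,0,0.4]],
    [[0,0,0],[0,0,0]],
    [[0,0,0],[0,0,0]],
  ],
)

```text
time_s: 13.4
position: [0.5002, -0.1472, 0.1318]
tool_rot: [[0.711, 0.703, 0.002], [0.703, -0.711, -0.0], [0.001, 0.002, -1.0]]
ft_force: [5.3, 1.7, 5.3]
grip_width: 0.0435
gripper_force: 61.3
```

The keyway has dropped over the pin: force fell to 5 N and the tool moved down. Pushing home.

Call:
move_arm(
  motion=[
    [[0,0,0.04],[0,0,0]],
    [[0,0,0.05],[0,0,0]],
    [[0,0,0.05],[0,0,0]],
    [[0,0,0.04],[0,0,0]],
    [[0,0,0.03],[0,0,0]],
    [[0,0,0.02],[0,0,0]],
    [[0,0,0],[0,0,0]],
    [[0,0,0],[0,0,0]],
    [[0,0,0],[0,0,0]],
  ],
  force=70,
)

```text
time_s: 14.3
position: [0.5003, -0.1473, 0.1242]
tool_rot: [[0.711, 0.703, 0.005], [0.703, -0.711, -0.002], [0.002, 0.005, -1.0]]
ft_force: [-6.4, 7.6, 43.7]
grip_width: 0.0434
gripper_force: 74.1
```

```bash
python3 - <<'E'
from h import *
s=env.observe(); print(s['wrist_torque'],s['ft_force'],s['position'])
a=snap('side')
cv2.imwrite('pics/side3.png',cv2.resize(a['frame'][130:270,310:440,::-1],None,fx=4.2,fy=4.2,interpolation=cv2.INTER_CUBIC))
E
```

```text
[ 1.41337839  1.40880977 -0.15452621] [-6.40354323  7.55875213 43.69699629] [ 0.50028366 -0.14727102  0.12416802]
```

View pics/side3.png

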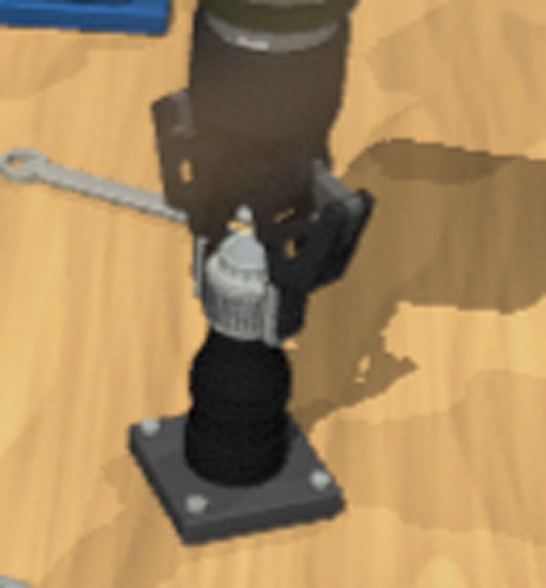

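The collar looks seated close to the handle top, with its lower edge near crop (240,335). I check its drop with depth against the first side picture, then ease the push.

```bash
python3 - <<'E'
from h import *
d=load('side'); g=d['frame'].mean(2)
# brightness down the axis column: rows of collar/dome features, compare with projected rows for p=0.014 and 0.012
A=(.4997,-.146)
for p in (.014,.012,.004): 
    c=np.array([A[0],A[1]]); n=np.array(d['eye'])[:2]-c; n/=np.linalg.norm(n)
    print(p,'collar bottom front',proj(d,[*(c+.0225*n),.125-p]),'collar top front',proj(d,[*(c+.0225*n),.153-p]),'dome top',proj(d,[*c,.175-p]))
for u in (364,366,368): print(u,g[182:216,u].astype(int))
P=np.array([pt(d,u,v) for v in range(180,196) for u in range(360,374) if d['depth'][v,u]>0])
k=P[(np.hypot(P[:,0]-.4995,P[:,1]+.1455)<.012)]
print('dome z',np.sort(k[:,2])[-12:].round(4))
E
python3 - <<'E'
import sys; sys.path.insert(0,'.')
E
```

```text
0.014 collar bottom front (np.float64(367.8298495808854), np.float64(209.85730434962346)) collar top front (np.float64(368.7465170930693), np.float64(198.96595968734144)) dome top (np.float64(369.97862357007193), np.float64(184.32674086121125))
0.012 collar bottom front (np.float64(367.8945383700209), np.float64(209.08870735137046)) collar top front (np.float64(368.81291387618893), np.float64(198.17706923381252)) dome top (np.float64(370.04594247015643), np.float64(183.52689431558736))
0.004 collar bottom front (np.float64(368.154494881715), np.float64(206.00004551004594)) collar top front (np.float64(369.07975032449076), np.float64(195.00666372877743)) dome top (np.float64(370.3164803570926), np.float64(180.31251033048548))
364 [ 62 106  99  64 116 171 168 152 158 172 158 144 158 166 182 175 156 140
 133 100 100  98  98 102 106 103 120 119  40  26  24  23  26  23]
366 [104 154 140 157 168 161 166 167 166 165 167 165 146 159 181 186 166 161
 135 115 102 109 100 101  99 106 108 135  84  30  27  28  26  25]
368 [135 122 171 192 173 169 171 172 171 169 173 182 144 143 150 174 173 161
 136 132 118 117 110 109  97 101 112 125 110  37  24  22  25  24]
dome z [0.1579 0.1581 0.1583 0.1586 0.1588 0.1588 0.159  0.159  0.1592 0.1592
 0.1603 0.1607]
```

Call:
move_arm(
  motion=[
    [[0,0,0],[0,0,0.15]],
    [[0,0,0],[0,0,0.1]],
    [[0,0,0],[0,0,0]],
    [[0,0,0],[0,0,0]],
  ],
)

```text
time_s: 14.75
position: [0.5003, -0.1473, 0.1242]
tool_rot: [[0.735, 0.678, 0.005], [0.678, -0.735, -0.002], [0.002, 0.005, -1.0]]
ft_force: [-7.2, 7.7, 42.1]
grip_width: 0.0435
gripper_force: 73.9
```

Measurements agree with fully home: dome top at about 0.1605 m against 0.161 expected, and the collar's lower edge at row 210 against 209.9. A small turn didn't change the height either. Easing the push to a comfortable hold.

Call:
move_arm(
  motion=[
    [[0,0,-0.03],[0,0,-0.1]],
    [[0,0,0],[0,0,0]],
    [[0,0,0],[0,0,0]],
    [[0,0,0],[0,0,0]],
    [[0,0,0],[0,0,0]],
    [[0,0,0],[0,0,0]],
  ],
)

```text
time_s: 15.35
position: [0.5003, -0.1472, 0.1243]
tool_rot: [[0.726, 0.688, 0.004], [0.688, -0.726, -0.002], [0.002, 0.004, -1.0]]
ft_force: [-2.4, 6.5, 29.5]
grip_width: 0.0434
gripper_force: 72.2
```

```bash
python3 - <<'E'
from h import *
d=snap('side'); g=d['frame'].mean(2)
for v in (328,346): print(v,g[v,374:394].round().astype(int))
print(env.close_job())
E
```

```text
328 [197 197 198 167  32  22  21  22  21  20  24  22  21  36 128 201 202 200
 200 200]
346 [128 127 128 130 129 110  65  67  64  63  61  60  62  63  64  65  94 129
 133 142]
the job is handed in; nothing more can be done
None
```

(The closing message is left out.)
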